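Load a test coupon under the spring clip

ROBOT

A 6-joint arm with a two-finger parallel gripper is mounted at the origin on the work surface; the furniture and walls round the work are solid. World frame = base frame: x ahead of the robot, y to its left, z up, the work surface at z = 0. Lengths are in mm, angles in rad, forces in N, time in s.
With the tool pointing down it reaches from about 275 to 850 mm from the base axis. Payload 5.2 kg.
Tool frame: the origin (TCP) lies at the very end of the fingers, on their centre line; the grasp point (between the pads) lies 19 mm behind it (robot.hold_point_z is the distance from the TCP to the grasp point, in mm); z points along the fingers, y is the line along which they close (so a half turn about z gives the same grasp; the last joint's range is limited). The gripper opens to 85 mm and grips with 20 to 120 N. Pads are 22 mm wide; open, the fingers measure 114 mm over their backs; the gripper's body (76 mm by 85 mm) begins 54 mm behind the grasp point. The pads swing forward as they close: fully open they stand 13 mm farther back than shut.
Start: joints at [-1.369, 0.259, 1.535, -0, 1.348, -0.203], TCP at [216.63, -505.546, 231.31] pointing down, gripper open.
Joint ranges: [-3.14, 3.14], [-0.91, 2.08], [0.19, 2.58], [-1.22, 4.36], [0.22, 2.71], [-3.12, 3.12]. Speed limits (rad/s): [2.57, 2.57, 3.14, 3.14, 3.14, 3.14].

INTERFACE

Orientations are given as a unit quaternion [w, x, y, z].
In Python, from cell import robot, imaging gives the robot as it stands.
- The arm moves only by the tool apply_moves, never from a script. Its argument "rows" is a list of rows, each a list of 3 entries, a list of its own where there are three numbers: the shift along the tool's x, y, z normalised to -1 to 1, where 1 is 600 mm, then the turn, a rotation vector about the tool's x, y, z normalised to -1 to 1, where 1 is pi/2 rad, then the finger opening in mm, from 0 to 85.4. In form: [[[tx, ty, tz], [ax, ay, az], claw], ...]. A call has exactly 5 rows; each row is the pose to reach, as a shift and turn from the pose commanded when the call began, along the tool's axes at that moment; what a row does not reach only later rows make up. A row lasts 1/8 s, in which the tool goes at most 62.5 mm and 10.7 degrees, less where a joint would pass 70% of its speed; a pose out of reach is approached as far as the arm can. A call with a number of a shift or a turn outside -1 to 1 is refused whole. A call with a gripper value outside its range is refused whole. The fingers move at their own pace and stop on an object; the grip force is fixed at half the most. Time passes only in rows, so rows that repeat a pose let the fingers close, or fill a call up. It gives the time, the measured TCP pose, the force, the opening and the grip force at its end, in the units of the state.
- robot.observe(): the state, without advancing time (a new reading comes with each control period).
- imaging.camera(name): name is "scene" or "side" or "wrist"; returns a dict with "image" (420x560x3 uint8, red, green, blue), "z_map" (420x560 float32, mm along the optical axis (not along the pixel's ray), 0 where there is no reading), "intrinsics" (3x3 intrinsics, pixels), "dist_coeffs" ([k1, k2, p1, p2, k3] as OpenCV has them; the pictures are not rectified), "rvec" (rotation vector, rad) and "tvec" (3), from world to camera coordinates, as OpenCV has them; the wrist camera has in their place "hand_eye" (4x4, takes a point from camera to tool coordinates, whose origin is the TCP and whose axes are the flange's). Camera axes: x right, y down, z forward; pixel columns grow to the right and rows downward; lengths in mm; the calibration is good to about 2 mm. A picture is of the moment at which its call begins: read the wrist's pose just before it.
- robot.job_done(): hands the job in; it is judged then, once.
The state is a dict: "time": time; "joint_pos": joint angles; "dq": joint speeds; "tau": joint torques, N m; "ee_pos": TCP position; "orientation": TCP orientation; "ft_force": force on the tool from outside, world axes, zero at the start; "ft_torque": the same for the moment, N m; "width": finger opening in mm; "gripper_force": force on a finger pad.
Only numpy, scipy, OpenCV 4.12 (cv2) and the standard library are available. Lean on these libraries where they do the work, as an engineer would, in place of code of your own. Each camera call takes 0.05 s, during which the arm holds its last target. There are 200 camera calls.

TASK

Without lifting it, slide the flat aluminium coupon along the blue holder's track until it is fully home against the end stop under the spring clip: first press the clip's red thumb pad down with one fingertip so that the nose lifts clear, then keep it held down while the other fingertip pushes the coupon beneath. Only when the coupon is fully home, take both fingertips away so that the clip springs shut on it. Leave the brass bush and the marker where they are.

Things in the scene. Friction and masses are not known exactly. Their poses are not given: they have to be found in the camera images.
- holder: Blue coupon holder screwed to the bench; base 10 mm thick, x -40 to 40, y -78 to 102 mm. Origin on the bench below the clip's nose edge; +y is the push direction, z up. Dark track bed: top at z = 22 mm, y -74 to 18 mm, open at the -y end, between rails (inner faces x = -24 and 24 mm, 6 mm high). Cheeks at x = -35 and 35 mm, y 8 to 32 mm, 42 mm high, carry the clip's pin.
- end_stop (a point): Middle of the foot of the end stop's face, on the bed at holder y = 14 mm. The stop is a wall 9 mm high and 4 mm thick across the track, under the clip; the coupon's leading edge must come against it.
- clip (a joint): Angle of the steel spring clip, rad, about a pin along holder x at y = 20, z = 37 mm: 0 at rest (nose 6 mm above the bed, too low for the coupon), 0.23 with the nose on the 10 mm coupon, 0.40 fully pressed (nose 13 mm above the bed; solid limit). Spring torque 0.09 N m at rest, 0.19 N m fully pressed: then 5 N on the pad's middle, 10 N at 20 mm from the pin. It springs back when let go.
- clip_pad (a point): Middle of the top of the clip's red thumb pad, 32 x 68 mm; moves with the clip. Fully pressed the pad is level, holder y 24 to 92 mm, top at z = 27 mm: half-way up the coupon's edge, so two fingertips at one height can hold the pad and push the coupon, the holding one sliding along the pad. At rest it slopes up by 0.40 rad, its far end 58 mm above the bench.
- coupon: Loose flat aluminium coupon on the track, 45 (x, across) x 30 (y, along the track) x 10 mm, 0.11 kg, a small black dot on top. Origin at the centre of its underside. It starts 3 to 12 mm short of the clip's nose edge; fully home its origin is at holder y = -1 mm, with 16 mm of it still in front of the nose edge.
- bush: Bystander: loose brass bush standing upright beyond the holder, 25 mm across with a 32 mm flange at its top, 50 mm high, a dark bore on top. Origin at the centre of its underside.
- marker: Bystander: loose red and white marker lying on the robot's side of the holder, 132 mm long, 15 mm thick. Origin at the middle of its underside.
Not all that is in view belongs to the job. Several things have the shape of the coupon; the one meant has the colours described above.

How it is judged (in metres and radians):
On the way, in this order (a step that is already met when the one before it is completed fails the run):
1. the clip is held open while the coupon is still in front of its nose (value of joint clip above 0.27 rad and y of coupon in the frame of holder below -0.013 m), for 0.1 s.
2. the coupon is fully home against the stop while the clip is still held open (value of joint clip above 0.27 rad and y of coupon in the frame of holder above -0.004 m), for 0.1 s.
At the end, for the whole second after the job is handed in: The coupon lies flat on the track within 3 mm of fully home against the stop, the clip has sprung shut onto it (clip angle 0.17 to 0.265 rad), and both are at rest (y of coupon in the frame of holder above -0.004 m and z of coupon in the frame of holder between 0.02 and 0.0245 m and angle between coupon's own z axis and vertical below 0.08 rad and value of joint clip between 0.17 and 0.265 rad and linear speed of coupon below 0.01 m/s and velocity of joint clip between -0.05 and 0.05 rad/s); the robot touches nothing.
It fails at once if the coupon was lifted more than 6 mm off the track, or tipped by more than 0.3 rad (z of coupon in the frame of holder above 0.028 m or angle between coupon's own z axis and vertical above 0.3 rad).
It fails at once if the clip was let down on the coupon before it was home (y of coupon in the frame of holder between -0.0125 and -0.0055 m and value of joint clip below 0.245 rad).
It fails at once if the bush or marker was moved by more than 15 mm (distance of any of bush, marker from where it was at the start of the episode above 0.015 m).
It also fails if it takes over 38 s, if anything falls off the work surface, if the arm or the gripper's body presses on something with over 40 N, if the wrist force passes 120 N, or if a joint passes its speed limit or range.

## Working session

There is one attempt and no reset: what is moved stays moved. The work goes in short steps, Python scripts to look and compute and a tool call to move; the robot and the scene stay as the last step left them, time stands still between calls to the robot, and variables do not carry over. Pictures are saved under pics/ and viewed, at most 10 in all, crops included, and the job is handed in when it is done.

Besides the shell and the picture viewer there is one more tool, called after "Request:" by a JSON object that holds its "name" and its "arguments", one argument or row to a line. apply_moves: Moves the arm, as the interface text tells. Its arguments: {"type":"object","properties":{"rows":{"type":"array","items":{"type":"array"}}},"required":["rows"]}

```bash
mkdir -p pics && cat > h.py <<'E'
import numpy as np, cv2
from cell import robot, imaging
def cam(n):
    c=imaging.camera(n); return c
def world_map(c, T=None):
    """per-pixel world points from depth"""
    K=np.array(c["intrinsics"]);d=np.array(c["dist_coeffs"]);z=np.array(c["z_map"])
    h,w=z.shape
    u,v=np.meshgrid(np.arange(w),np.arange(h))
    n=cv2.undistortPoints(np.stack([u,v],-1).reshape(-1,1,2).astype(float),K,d).reshape(h,w,2)
    P=np.dstack([n[...,0]*z,n[...,1]*z,z])
    if T is not None: return P@T[:3,:3].T+T[:3,3]
    R=cv2.Rodrigues(np.array(c["rvec"],float))[0];t=np.array(c["tvec"],float).ravel()
    return (P-t)@R
E
python3 - <<'E'
from h import *
s=robot.observe();print(s["time"],s["ee_pos"],s["orientation"],s["width"])
a=cam("scene");b=cam("side")
np.savez("s.npz",a=a["image"],wa=world_map(a),b=b["image"],wb=world_map(b))
cv2.imwrite("pics/a.png",a["image"][...,::-1]);cv2.imwrite("pics/b.png",b["image"][...,::-1])
E
```

```text
0.0 [ 216.5083425  -505.01049696  230.47418349] [-9.00549924e-04  9.79587742e-01  2.01015033e-01 -1.71138151e-05] 85.48770142365927
```

View pics/a.png

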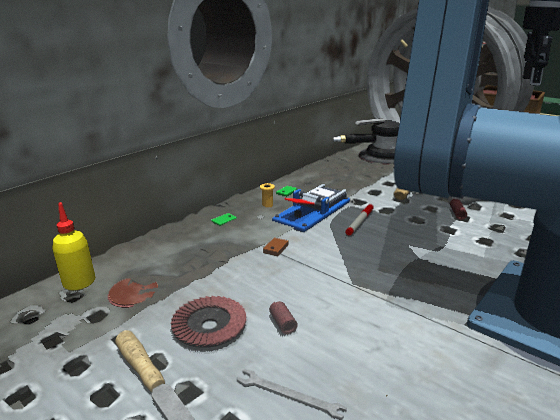

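View pics/b.png

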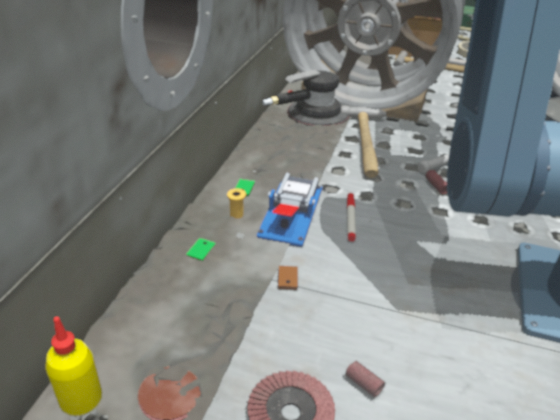

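The holder is at about (312,210) in scene and (290,212) in side. Its red pad is on the viewer's side, with the bush to the left at (237,200) in side and the marker to the right at (351,217).

```bash
python3 - <<'E'
from h import *
f=np.load("s.npz")
for k,roi in(("a",(170,260,240,390)),("b",(160,260,220,370))):
    im=f[k];W=f["w"+k];h=cv2.cvtColor(im,cv2.COLOR_RGB2HSV)
    R=np.zeros(im.shape[:2],bool);R[roi[0]:roi[1],roi[2]:roi[3]]=1
    H,S,V=h[...,0],h[...,1],h[...,2]
    blue=R&(H>100)&(H<125)&(S>150)
    red=R&((H<8)|(H>172))&(S>150)
    brass=R&(H>12)&(H<28)&(S>120)
    for n,m in(("blue",blue&(abs(W[...,2]-9)<5)),("red",red),("brass",brass)):
        p=W[m]; print(k,n,len(p),p.min(0).round(),p.max(0).round(),np.median(p,0).round())
        if n=="blue":
            r=cv2.minAreaRect(p[:,:2].astype(np.float32));print(r,cv2.boxPoints(r))
    # red split into pad and marker
    n,l,st,c=cv2.connectedComponentsWithStats(red.astype(np.uint8))
    for i in range(1,n):
        if st[i,4]>8:
            p=W[l==i];print(" red",c[i].round(),st[i,4],p.mean(0).round(),p.min(0).round(),p.max(0).round())
E
```

```text
a blue 844 [ 444. -145.    4.] [525.  37.  14.] [471. -10.  10.]
((488.141357421875, -53.633636474609375), (79.42256164550781, 179.1331024169922), 3.166508674621582) [[ 443.5432     33.6026  ]
 [ 453.43817  -145.25702 ]
 [ 532.7395   -140.86987 ]
 [ 522.84454    37.989746]]
a red 195 [ -29. -138.    3.] [516. 632. 410.] [396. -15.  15.]
a brass 272 [428. -25.   6.] [590. 133.  52.] [569.  -2.  33.]
 red [299. 201.] 93 [475.   7.  50.] [-29. -54.  13.] [516. 632. 410.]
 red [368. 209.] 59 [ 390. -116.   12.] [ 383. -138.    4.] [ 400. -100.   16.]
 red [349. 231.] 43 [361.   0.  19.] [-29. -23.   3.] [376. 632. 410.]
b blue 776 [ 448. -130.    4.] [526.  37.  11.] [474.   2.   8.]
((489.8139953613281, -45.82124328613281), (74.08531188964844, 164.0096893310547), 3.635016918182373) [[ 447.6467    33.6701 ]
 [ 458.045   -130.00963]
 [ 531.9813  -125.31259]
 [ 521.583     38.36714]]
b red 251 [ 297. -132.    6.] [517. 696. 567.] [481.  -9.  40.]
b brass 324 [297. -22.   8.] [591. 696. 567.] [574.   1.  39.]
 red [350. 199.] 47 [ 397. -116.   12.] [ 390. -132.    9.] [ 402. -100.   15.]
 red [285. 210.] 186 [486.   3.  46.] [297. -49.   9.] [517. 696. 567.]
 red [351. 236.] 18 [374. -13.  11.] [371. -18.   6.] [378. -10.  13.]
```

```bash
python3 - <<'E'
from h import *
f=np.load("s.npz")
W=f["wb"];print("wheel",W[25,365],W[70,300],W[90,320],W[60,430],W[150,368])
for k in("wa","wb"):
    P=f[k].reshape(-1,3);a=np.array([216.,-505]);b=np.array([489.,-50]);d=b-a
    t=np.clip((P[:,:2]-a)@d/(d@d),0,1);m=(np.linalg.norm(P[:,:2]-a-t[:,None]*d,axis=1)<130)&(P[:,2]>80)&(P[:,2]<500)
    for lo in np.arange(0,1,.2):
        q=P[m&(t>=lo)&(t<=lo+.2)];print(k,lo,len(q),q.max(0).round() if len(q) else "",q.min(0).round() if len(q) else "")
E
```

```text
wheel [ 473.03796683 -554.95404874  195.82215378] [ 615.54542746 -536.2189464    71.48714981] [ 535.60762471 -417.58765675   79.58368648] [ 314.18606144 -551.69132709  137.41915165] [ 396.88851956 -293.15361652   20.23446445]
wa 0.0 3933 [ 343. -432.  417.] [ 176. -618.  151.]
wa 0.2 0  
wa 0.4 0  
wa 0.6000000000000001 0  
wa 0.8 0  
wb 0.0 1999 [ 342. -510.  284.] [ 244. -618.   80.]
wb 0.2 0  
wb 0.4 0  
wb 0.6000000000000001 0  
wb 0.8 0
```

Request:
{"name": "apply_moves", "arguments": {
  "rows": [
    [[0.04,-0.092,0],[0,0,0],85],
    [[0.08,-0.184,0],[0,0,0],85],
    [[0.17,-0.23,0],[0,0,0.07],85],
    [[0.27,-0.27,0],[0,0,0.15],85],
    [[0.36,-0.31,0],[0,0,0.222],85]
  ]
}}

```text
time: 0.72
ee_pos: [342.8, -248.0, 231.3]
orientation: [0.0, 1.0, 0.026, 0.0]
ft_force: [1.1, -0.7, 0.8]
width: 84.7
gripper_force: 0.0
```

Request:
{"name": "apply_moves", "arguments": {
  "rows": [
    [[0.06,-0.08,0],[0,0,0],85],
    [[0.13,-0.15,0],[0,0,0],85],
    [[0.2,-0.22,0],[0,0,0],85],
    [[0.26,-0.29,0],[0,0,0],85],
    [[0.26,-0.29,0],[0,0,0],85]
  ]
}}

```text
time: 1.35
ee_pos: [489.2, -63.8, 230.7]
orientation: [-0.001, 1.0, 0.031, -0.0]
ft_force: [-0.2, -0.8, 0.1]
width: 85.1
gripper_force: 0.0
```

```bash
python3 - <<'E'
from h import *
from scipy.spatial.transform import Rotation as Ro
s=robot.observe();c=cam("wrist")
q=np.array(s["orientation"]);T=np.eye(4);T[:3,:3]=Ro.from_quat(q[[1,2,3,0]]).as_matrix();T[:3,3]=s["ee_pos"]
T=T@np.array(c["hand_eye"]);print(s["ee_pos"],q,T.round(2))
np.savez("w.npz",im=c["image"],W=world_map(c,T))
cv2.imwrite("pics/w.png",c["image"][...,::-1])
E
```

```text
[489.18389424 -63.78496826 230.736216  ] [-6.10879803e-04  9.99523945e-01  3.08459277e-02 -1.98119953e-04] [[ 6.0000e-02 -9.6000e-01 -2.6000e-01  5.5448e+02]
 [-1.0000e+00 -6.0000e-02 -1.0000e-02 -5.9510e+01]
 [-0.0000e+00  2.6000e-01 -9.7000e-01  3.7309e+02]
 [ 0.0000e+00  0.0000e+00  0.0000e+00  1.0000e+00]]
```

View pics/w.png

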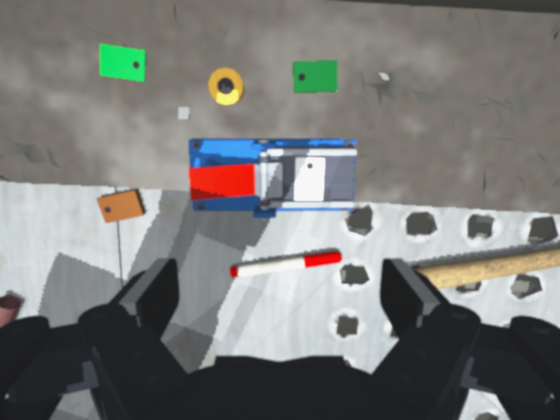

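The wrist view shows the coupon (light, dot at (310,166)) at columns 294–325, rows 157–202. The red pad covers columns 190–254 and the blue base runs from (190,138) to (357,212).

```bash
python3 - <<'E'
from h import *
f=np.load("w.npz");im=f["im"];W=f["W"];h=cv2.cvtColor(im,cv2.COLOR_RGB2HSV);H,S,V=[h[...,i].astype(int) for i in range(3)]
R=np.zeros(H.shape,bool);R[125:220,185:362]=1
blue=R&(H>100)&(H<125)&(S>150)&(abs(W[...,2]-10)<6)
r=cv2.minAreaRect(W[blue][:,:2].astype(np.float32));print(r,cv2.boxPoints(r),np.median(W[blue][:,2]))
red=R&((H<8)|(H>172))&(S>150);p=W[red];print("pad",p.min(0),p.max(0),p.mean(0))
R2=np.zeros(H.shape,bool);R2[154:205,285:335]=1
z=W[...,2]
print(z[180,284:362:4].round(1));print(V[180,280:340:2],S[180,280:340:2])
cp=R2&(V>140)&(S<40)
n,l,st,_=cv2.connectedComponentsWithStats(cp.astype(np.uint8));i=1+st[1:,4].argmax();p=W[l==i]
print(st[i],p[:,2].mean());r=cv2.minAreaRect(p[:,:2].astype(np.float32));print(r,cv2.boxPoints(r))
for u in(284,294,325,340,356): print(u,W[180,u].round(1))
dark=R&(V<110)&(S<90)&(abs(z-22)<4);p=W[dark&(np.arange(560)>327)];print("bed",p.min(0),p.max(0),p.mean(0))
E
```

```text
((491.62603759765625, -55.390655517578125), (77.42256164550781, 175.684814453125), 3.5509870052337646) [[ 447.5484     29.885452]
 [ 458.42975  -145.46207 ]
 [ 535.7037   -140.66676 ]
 [ 524.8223     34.680756]] 9.518637562654874
pad [465.68431917 -59.51277807   8.99928282] [554.47686826  23.40897718 373.09255674] [488.68538581  -6.78094901  44.98635853]
[22.5 22.6 21.2 31.1 31.4 30.7 31.8 32.  32.4 30.9 22.2 21.4 20.9 21.8
 21.5 22.3 21.2 21.   6.6  8. ]
[143 115  90  95  95  94  95 159 244 247 247 247 247 247 247 247 247 247
 247 247 247 247 203 154 155 150 144 143 142 142] [25 27 34 35 38 35 32 10  0  0  0  0  0  0  0  0  0  0  0  0  0  0 10 40
 39 41 41 41 40 41]
[ 285  154   50   51 1857] 30.766181481586205
((511.38714599609375, -92.11437225341797), (93.7155532836914, 53.812381744384766), 7.246154308319092) [[ 461.50986   -71.33336 ]
 [ 468.29733  -124.71596 ]
 [ 561.2644   -112.895386]
 [ 554.4769    -59.512787]]
284 [489.5 -68.3  22.5]
294 [490.  -78.9  21.5]
325 [ 491.9 -111.6   21. ]
340 [ 492.9 -127.3   21.5]
356 [ 491.4 -147.7    6.6]
bed [ 526.32167059 -136.67585022   19.41277201] [ 528.01034957 -111.35398485   23.34821278] [ 527.15300116 -124.08226819   21.24437255]
```

Request:
{"name": "apply_moves", "arguments": {
  "rows": [
    [[0.0013,0.0137,0.08],[0,0,0],85.4],
    [[0.0013,0.0137,0.16],[0,0,0],85.4],
    [[0.0013,0.0137,0.25],[0,0,0],85.4],
    [[0.0013,0.0137,0.25],[0,0,0],85.4],
    [[0.0013,0.0137,0.25],[0,0,0],85.4]
  ]
}}

```text
time: 2.02
ee_pos: [489.8, -76.4, 82.8]
orientation: [0.0, 1.0, 0.027, 0.001]
ft_force: [0.1, -0.8, 0.4]
width: 85.2
gripper_force: 0.0
```

```bash
cat > look.py <<'E'
from h import *
import sys
from scipy.spatial.transform import Rotation as Ro
s=robot.observe();c=cam("wrist")
q=np.array(s["orientation"]);T=np.eye(4);T[:3,:3]=Ro.from_quat(q[[1,2,3,0]]).as_matrix();T[:3,3]=s["ee_pos"]
T=T@np.array(c["hand_eye"]);W=world_map(c,T)
print(s["time"],s["ee_pos"],q.round(4),s["ft_force"])
n=sys.argv[1]
np.savez(n+".npz",im=c["image"],W=W,K=c["intrinsics"],d=c["dist_coeffs"],T=T)
b=cam("side");cs=cv2.resize(b["image"][150:260,210:330],None,fx=4,fy=4)
w=cv2.resize(c["image"],(560,420))
out=np.zeros((600,800,3),np.uint8);out[:420,:560]=w
cv2.imwrite(f"pics/{n}.png",c["image"][...,::-1]);cv2.imwrite(f"pics/{n}s.png",cs[...,::-1])
E
python3 look.py v
```

```text
2.025 [489.79024068 -76.39221131  82.83979422] [4.000e-04 9.996e-01 2.740e-02 7.000e-04] [ 0.08814647 -0.83082927  0.37177201]
```

View pics/v.png

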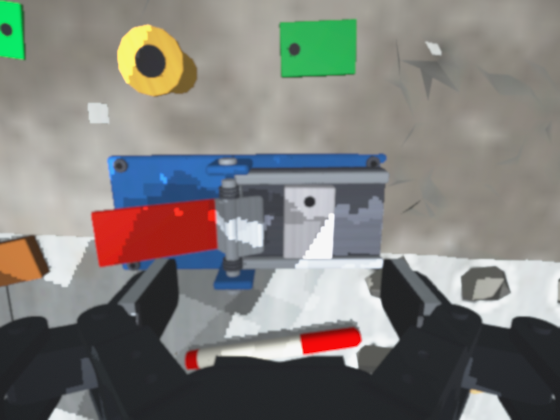

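The coupon's trailing edge is at column ~334 in rows 187–258, with its dot at (309,202). The pad covers columns 93–217, and the right finger's inner edge is at ~383. Next I work in tool coordinates.

```bash
python3 - <<'E'
from h import *
f=np.load("v.npz");im=f["im"];W=f["W"];K=f["K"];d=f["d"];T=f["T"]
from scipy.spatial.transform import Rotation as Ro
s=robot.observe();c=imaging.camera("wrist");E=np.array(c["hand_eye"])
q=np.array(s["orientation"]);print(s["time"],s["ee_pos"],q.round(4))
P=world_map(c,E)  # tool coords
h=cv2.cvtColor(c["image"],cv2.COLOR_RGB2HSV);H,S,V=[h[...,i].astype(int) for i in range(3)]
for v in(210,225,240,250):
    print(v,"V",V[v,225:395:5],"z",P[v,225:395:10,2].round())
def at(u,v,z):
    n=cv2.undistortPoints(np.array([[[u,v]]],float),K,d).ravel();r=E[:3,:3]@np.array([n[0],n[1],1]);o=E[:3,3]
    return (o+r*(z-o[2])/r[2]).round(1)
zb=81.3
print("trail top",at(334,200,zb-32),at(334,255,zb-32),"lead",at(284,188,zb-32),at(284,255,zb-32))
print("dot",at(309,202,zb-32))
print("bed end",at(386,172,zb-28),at(382,262,zb-28))
R=np.zeros(H.shape,bool);R[145:275,90:395]=1
b=R&(H>100)&(H<125)&(S>150)&(abs(P[...,2]-zb+10)<5);r=cv2.minAreaRect(P[b][:,:2].astype(np.float32));print("base",r,cv2.boxPoints(r),np.median(P[b][:,2]))
R[:,:]=0;R[190:275,85:225]=1
p=P[R&((H<8)|(H>172))&(S>150)];print("pad",p.min(0),p.max(0))
for u,v in((383,262),(178,265),(390,275),(170,275),(385,300),(175,300)):print(u,v,P[v,u].round(1))
E
```

```text
2.125 [490.81093835 -76.35240522  83.7729715 ] [9.000e-04 9.996e-01 2.770e-02 2.100e-03]
210 V [124 128 118 124 127 126 127 124  72  74  72  70 145 173 188 204 216 206
 213 214 211 208 158 158 158  93  91 158 158 157 158 156 148 146] z [45. 45. 47. 50. 62. 62. 53. 53. 53. 52. 52. 62. 61. 64. 61. 62. 75.]
225 V [213 244 207 230 232 234 239 239 150 128  87  86 167 177 188 191 194 188
 188 162 245 247 139 137 136 136 135 134 133 133 133 133 143 144] z [44. 45. 48. 51. 62. 62. 53. 52. 51. 53. 51. 63. 61. 63. 62. 62. 77.]
240 V [150 243 224 231 239 237 240 244  78  84  85  84 183 190 189 189 192 187
 246 247 247 247 136 135 135 134 133 134 134 133 133 128 152 159] z [  46.   44.   47.   49.   61.   62.   52.   52.   52.   52. -142.   62.
   62.   63.   63.   62.   79.]
250 V [140 156 138 144 147 144 151 150  87  85  85  85 185 189 188 188 194 247
 247 247 247 247 137 136 135 136 135 135 135 134 133 151 168 174] z [48. 44. 48. 50. 62. 63. 52. 52. 52. 54. 50. 62. 62. 62. 63. 62. 79.]
trail top [17.8 31.7 49.3] [-16.8  33.1  49.3] lead [25.   2.5 49.3] [-16.7   2.6  49.3]
dot [16.6 17.1 49.3]
bed end [33.6 61.9 53.3] [-23.2  64.1  53.3]
base ((1.2981491088867188, -21.353904724121094), (176.1034698486328, 77.59246826171875), 89.42210388183594) [[ -38.384205 -109.00986 ]
 [  39.20432  -109.792465]
 [  40.980503   66.30205 ]
 [ -36.60802    67.084656]] 74.16351585398112
pad [ -31.95008799 -101.68965521 -142.38486535] [65.37760548 -0.40828052 73.9069669 ]
383 262 [  7.3  42.3 -14. ]
178 265 [-34.6 -70.5  73.7]
390 275 [  5.9  42.4 -23. ]
170 275 [  5.  -43.2 -21. ]
385 300 [ -6.8  42.5 -19.7]
175 300 [ -7.9 -43.3 -17.8]
```

Request:
{"name": "apply_moves", "arguments": {
  "rows": [
    [[0.0025,-0.0083,0.02],[0,0,0],85.4],
    [[0.0025,-0.0083,0.04],[0,0,0],85.4],
    [[0.0025,-0.0083,0.06],[0,0,0],85.4],
    [[0.0025,-0.0083,0.08],[0,0,0],85.4],
    [[0.0025,-0.0083,0.08],[0,0,0],85.4]
  ]
}}

```text
time: 2.8
ee_pos: [489.4, -69.8, 31.9]
orientation: [-0.001, 1.0, 0.028, -0.001]
ft_force: [0.3, -0.5, -0.6]
width: 85.2
gripper_force: 0.0
```

Request:
{"name": "apply_moves", "arguments": {
  "rows": [
    [[0,0,0.005],[0,0,0],85.4],
    [[0,0,0.01],[0,0,0],85.4],
    [[0,0,0.015],[0,0,0],85.4],
    [[0,0,0.015],[0,0,0],85.4],
    [[0,0,0.015],[0,0,0],85.4]
  ]
}}

```text
time: 3.42
ee_pos: [490.5, -70.2, 24.5]
orientation: [0.0, 1.0, 0.028, 0.0]
ft_force: [0.6, -0.7, 0.3]
width: 85.2
gripper_force: 0.1
```

```bash
python3 look.py x
```

```text
3.425 [490.47940125 -70.19751624  24.45192058] [1.000e-04 9.996e-01 2.800e-02 1.000e-04] [ 0.56321295 -0.73064997  0.2728842 ]
```

View pics/x.png

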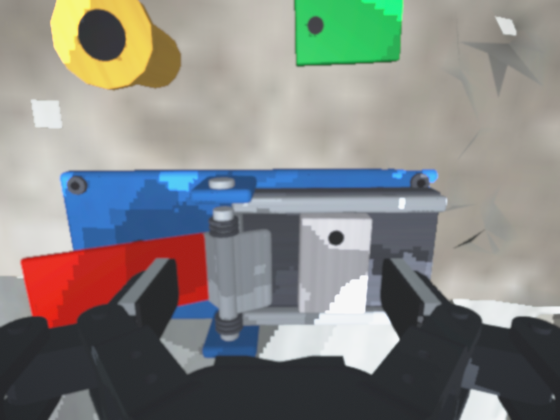

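The right fingertip (column ~383) is clear behind the coupon's trailing edge (column 371), and the left fingertip (column ~177) is over the pad. There is no contact yet, so I keep going down.

Request:
{"name": "apply_moves", "arguments": {
  "rows": [
    [[0,0,0.003],[0,0,0],85.4],
    [[0,0,0.006],[0,0,0],85.4],
    [[0,0,0.009],[0,0,0],85.4],
    [[0,0,0.009],[0,0,0],85.4],
    [[0,0,0.009],[0,0,0],85.4]
  ]
}}

```text
time: 4.15
ee_pos: [490.6, -70.4, 19.1]
orientation: [0.0, 1.0, 0.028, 0.0]
ft_force: [-0.7, -3.7, 5.4]
width: 85.5
gripper_force: 2.7
```

Request:
{"name": "apply_moves", "arguments": {
  "rows": [
    [[0,0,0.002],[0,0,0],85.4],
    [[0,0,0.004],[0,0,0],85.4],
    [[0,0,0.006],[0,0,0],85.4],
    [[0,0,0.006],[0,0,0],85.4],
    [[0,0,0.006],[0,0,0],85.4]
  ]
}}

```text
time: 4.78
ee_pos: [490.7, -71.1, 15.8]
orientation: [0.001, 1.0, 0.028, 0.0]
ft_force: [-1.6, -5.7, 7.8]
width: 85.7
gripper_force: 4.1
```

Request:
{"name": "apply_moves", "arguments": {
  "rows": [
    [[0,0,0.001],[0,0,0],85.4],
    [[0,0,0.002],[0,0,0],85.4],
    [[0,0,0.003],[0,0,0],85.4],
    [[0,0,0.003],[0,0,0],85.4],
    [[0,0,0.003],[0,0,0],85.4]
  ]
}}

```text
time: 5.4
ee_pos: [490.8, -71.7, 14.3]
orientation: [0.001, 1.0, 0.028, 0.0]
ft_force: [-4.2, -8.2, 9.8]
width: 85.6
gripper_force: 5.2
```

```bash
python3 look.py y; python3 - <<'E'
from h import *
f=np.load("y.npz");im=f["im"];W=f["W"]
h=cv2.cvtColor(im,cv2.COLOR_RGB2HSV);H,S,V=[h[...,i].astype(int) for i in range(3)]
m=((H<8)|(H>172))&(S>150)&(abs(W[...,1]+20)<60)&(abs(W[...,0]-490)<25)
p=W[m];print(len(p),np.linalg.lstsq(np.c_[p[:,:2]-[490,0],np.ones(len(p))],p[:,2],rcond=None)[0])
E
```

```text
5.4 [490.7511396  -71.68823408  14.31692761] [1.200e-03 9.996e-01 2.840e-02 4.000e-04] [-4.16697933 -8.15405738  9.80425372]
8152 [1.62246665e-03 1.97454651e-02 2.77000609e+01]
```

View pics/y.png

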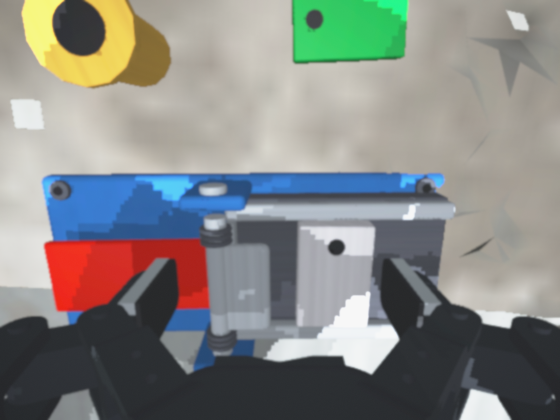

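The pad is level (slope about 0.02, so the clip is at ~0.38 rad). The coupon is untouched at columns 298–374. Now I slide toward the stop.

Request:
{"name": "apply_moves", "arguments": {
  "rows": [
    [[0,-0.005,0],[0,0,0],85.4],
    [[0,-0.01,0],[0,0,0],85.4],
    [[0,-0.015,0],[0,0,0],85.4],
    [[0,-0.02,0],[0,0,0],85.4],
    [[0,-0.025,0],[0,0,0],85.4]
  ]
}}

```text
time: 6.12
ee_pos: [491.2, -56.4, 14.4]
orientation: [0.001, 1.0, 0.028, 0.002]
ft_force: [0.7, -5.6, 6.3]
width: 84.8
gripper_force: 3.3
```

```bash
cat > m.py <<'E'
from h import *
import sys
f=np.load(sys.argv[1]+".npz");im=f["im"];W=f["W"]
h=cv2.cvtColor(im,cv2.COLOR_RGB2HSV);H,S,V=[h[...,i].astype(int) for i in range(3)]
m=((H<8)|(H>172))&(S>150)&(abs(W[...,1]+20)<70)&(abs(W[...,0]-490)<25)
p=W[m];print("slope",np.linalg.lstsq(np.c_[p[:,:2]-[490,0],np.ones(len(p))],p[:,2],rcond=None)[0])
d=(V[225:270,240:420]<60)
n,l,st,c=cv2.connectedComponentsWithStats(d.astype(np.uint8))
for i in range(1,n):
    if 60<st[i,4]<400:
        u,v=c[i]+[240,225];print("dot",u,v,W[int(v),int(u)])
E
python3 look.py z; python3 m.py y; python3 m.py z
```

```text
6.125 [491.22514262 -56.44971177  14.37183215] [0.0011 0.9996 0.028  0.0017] [ 0.74196553 -5.55985073  6.27139941]
slope [1.62246665e-03 1.97454651e-02 2.77000609e+01]
dot 335.8984375 247.1484375 [506.91465139 -92.58518069  31.10391688]
dot 387.80180180180184 264.990990990991 [ 501.92721317 -113.26020527   33.70049414]
slope [1.07262143e-03 1.52526764e-02 2.72719453e+01]
dot 349.0 249.8984375 [507.4586122  -82.58970624  32.92431191]
dot 389.7887323943662 265.46478873239437 [502.51855925 -98.37376242  35.11799299]
```

The coupon moved 10 mm and about 16 mm remain. The clip is still fully pressed.

Request:
{"name": "apply_moves", "arguments": {
  "rows": [
    [[0,-0.005,0],[0,0,0],85.4],
    [[0,-0.01,0],[0,0,0],85.4],
    [[0,-0.015,0],[0,0,0],85.4],
    [[0,-0.02,0],[0,0,0],85.4],
    [[0,-0.022,0],[0,0,0],85.4]
  ]
}}

```text
time: 6.85
ee_pos: [489.7, -42.4, 13.9]
orientation: [0.0, 1.0, 0.028, 0.001]
ft_force: [1.3, -3.0, 4.5]
width: 85.3
gripper_force: 2.5
```

```bash
python3 look.py z2; python3 m.py z2
```

```text
6.85 [489.65356882 -42.44964434  13.86428758] [5.000e-04 9.996e-01 2.800e-02 9.000e-04] [ 1.27105511 -2.97382181  4.53474739]
slope [2.80126990e-04 2.07406190e-03 2.66186851e+01]
dot 350.8409090909091 249.70454545454544 [506.18730112 -68.85110069  32.97453861]
dot 390.22222222222223 265.55555555555554 [501.6465164  -84.23597254  35.98456538]
```

View pics/z2.png

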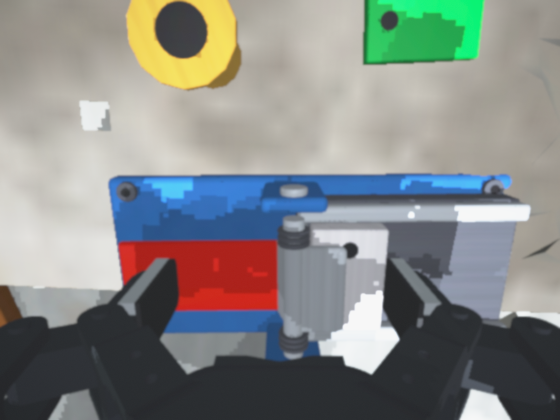

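The coupon (columns 310–387) is now under the nose, with 2–3 mm to go. I push gently while watching Fy.

Request:
{"name": "apply_moves", "arguments": {
  "rows": [
    [[0,-0.0015,0],[0,0,0],85.4],
    [[0,-0.003,0],[0,0,0],85.4],
    [[0,-0.004,0],[0,0,0],85.4],
    [[0,-0.004,0],[0,0,0],85.4],
    [[0,-0.004,0],[0,0,0],85.4]
  ]
}}

```text
time: 7.58
ee_pos: [489.6, -41.1, 13.9]
orientation: [0.001, 1.0, 0.028, 0.001]
ft_force: [1.1, -7.7, 4.1]
width: 85.3
gripper_force: 5.6
```

Request:
{"name": "apply_moves", "arguments": {
  "rows": [
    [[0,-0.001,0],[0,0,0],85.4],
    [[0,-0.0025,0],[0,0,0],85.4],
    [[0,-0.0025,0],[0,0,0],85.4],
    [[0,-0.0025,0],[0,0,0],85.4],
    [[0,-0.0025,0],[0,0,0],85.4]
  ]
}}

```text
time: 8.2
ee_pos: [489.7, -41.0, 14.0]
orientation: [0.002, 1.0, 0.029, 0.001]
ft_force: [-1.5, -15.0, 5.0]
width: 85.4
gripper_force: 8.8
```

```bash
python3 look.py z3; python3 m.py z3
```

```text
8.2 [489.66908252 -40.95310569  14.00455827] [2.100e-03 9.996e-01 2.850e-02 9.000e-04] [ -1.51777881 -14.95826239   4.96010812]
slope [6.85296776e-04 1.31409214e-03 2.66209285e+01]
```

Fy rose to −15 N with the arm stalled, so the coupon is against the stop. I back off and then lift.

Request:
{"name": "apply_moves", "arguments": {
  "rows": [
    [[0,0.003,0],[0,0,0],85.4],
    [[0,0.006,0],[0,0,0],85.4],
    [[0,0.01,0],[0,0,0],85.4],
    [[0,0.01,0],[0,0,0],85.4],
    [[0,0.01,0],[0,0,0],85.4]
  ]
}}

```text
time: 8.93
ee_pos: [488.8, -42.7, 13.6]
orientation: [-0.001, 1.0, 0.028, -0.0]
ft_force: [1.8, 2.9, 7.1]
width: 85.5
gripper_force: 3.4
```

```bash
python3 look.py z4; python3 m.py z4
```

```text
8.925 [488.79499345 -42.70252127  13.56920999] [-0.0011  0.9996  0.0276 -0.    ] [1.76158884 2.90033651 7.10867484]
slope [6.75657016e-04 4.18457272e-04 2.65134110e+01]
dot 388.2970297029703 265.03960396039605 [499.97394928 -84.45113673  33.78155125]
```

View pics/z4.png

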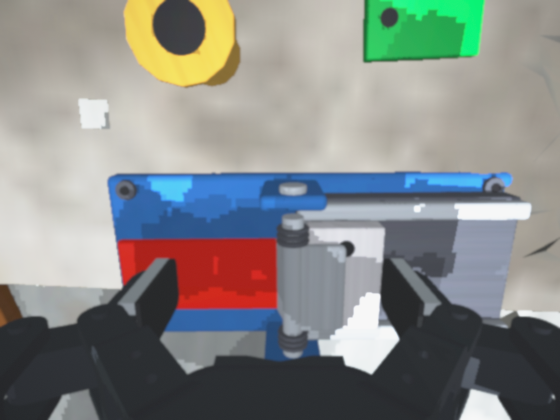

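The coupon stayed at the stop (trailing edge at column 384) and the clip is still held. I make a little more clearance and lift.

Request:
{"name": "apply_moves", "arguments": {
  "rows": [
    [[0,0.003,0],[0,0,0],85.4],
    [[0,0.004,0],[0,0,0],85.4],
    [[0,0.004,-0.015],[0,0,0],85.4],
    [[0,0.004,-0.05],[0,0,0],85.4],
    [[0,0.004,-0.11],[0,0,0],85.4]
  ]
}}

```text
time: 9.65
ee_pos: [487.0, -45.7, 78.8]
orientation: [-0.001, 1.0, 0.028, -0.003]
ft_force: [1.0, 0.6, 0.0]
width: 85.5
gripper_force: 0.0
```

Request:
{"name": "apply_moves", "arguments": {
  "rows": [
    [[0,0,-0.02],[0,0,0],85.4],
    [[0,0,-0.02],[0,0,0],85.4],
    [[0,0,-0.02],[0,0,0],85.4],
    [[0,0,-0.02],[0,0,0],85.4],
    [[0,0,-0.02],[0,0,0],85.4]
  ]
}}

```text
time: 10.28
ee_pos: [488.6, -46.4, 90.7]
orientation: [-0.0, 1.0, 0.028, -0.001]
ft_force: [1.1, 0.5, -0.0]
width: 85.4
gripper_force: 0.0
```

```bash
python3 look.py z5; python3 m.py z5
```

```text
10.275 [488.58382309 -46.36975627  90.73211277] [-3.000e-04  9.996e-01  2.800e-02 -8.000e-04] [ 1.14616696  0.46208359 -0.04529844]
slope [-0.06256766  0.08436551 34.7751962 ]
dot 388.97752808988764 265.6292134831461 [499.50171678 -88.34686297 110.27079663]
```

View pics/z5.png

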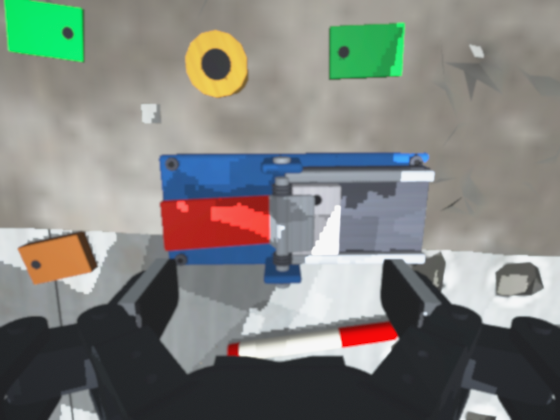

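The clip is shut on the coupon (trailing edge at column 341, nose edge at 314). One numeric check before handing in.

```bash
python3 - <<'E'
from h import *
f=np.load("z5.npz");im=f["im"];W=f["W"];K,d,T=f["K"],f["d"],f["T"]
h=cv2.cvtColor(im,cv2.COLOR_RGB2HSV);H,S,V=[h[...,i].astype(int) for i in range(3)]
R=np.zeros(H.shape,bool);R[150:275,155:436]=1
b=R&(H>100)&(H<125)&(S>150)&(abs(W[...,2]-10)<6);r=cv2.minAreaRect(W[b][:,:2].astype(np.float32));print(r,np.median(W[b][:,2]))
c=np.array(r[0]);a=.056;ey=np.array([-np.sin(a),np.cos(a)])
for v in(215,225,235,245):
    row=V[v,330:352];u=330+np.abs(np.diff(row)).argmax()+.5
    n=cv2.undistortPoints(np.array([[[u,v]]],float),K,d).ravel();q=T[:3,:3]@[n[0],n[1],1];p=T[:3,3]+q*(32-T[2,3])/q[2]
    print(u,"coupon yh",(p[:2]-c)@ey+12+15)
p=W[R&((H<8)|(H>172))&(S>150)&(abs(W[...,2]-38)<14)];yy=(p[:,:2]-c)@ey
print("pad slope",np.polyfit(yy,p[:,2],1))
E
```

```text
((491.17718505859375, -55.45904541015625), (77.8462905883789, 176.4097442626953), 3.672959089279175) 9.55355819882601
340.5 coupon yh -1.4207160125158929
339.5 coupon yh -1.1027395123637262
339.5 coupon yh -1.4086570649873948
338.5 coupon yh -1.0841432712447308
pad slope [ 0.18241512 25.01152814]
```

```bash
python3 -c "
from cell import robot
print(robot.job_done())"
```

```text
the job is handed in; nothing more can be done
None
```

I handed the job in with the coupon home against the stop (measured y ≈ −1.2 mm, target −1), the clip sprung shut on it (≈ 0.22 rad) and both fingertips clear; the verdict was not shown.

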